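# Scan the pick card and then the bin label

## Task

Draw the stick scanner out of its upright holder, point its nose straight down at the middle of the bar label on the pick card from about 10 cm away and hold it steady there for a good second, then raise it, turn it and aim it squarely at the middle of the label on the sloping front of the wide bin, again from about 10 cm. Finish like that: still gripping the scanner, raised in the air, steady and aimed at the wide bin's label. Do not touch the card or the bins with the scanner, and leave the tin, carton, wrench and tape roll where they are.

Things in the scene. Friction and masses are not known exactly. Their poses are not given: they have to be found in the camera images.
- scanner_mid (a point): Centre of the loose stick scanner (180 mm long, about 0.2 kg, black handle, grey head) standing nose down, upright, in its holder. z runs along the stick from nose to handle end (up at the start); this point is 90 mm from each end. What lies over 60 mm from the nose stands out of the holder.
- scanner_nose (a point): Centre of the scanner's flat nose face (reading window), axes as scanner_mid: the scanner looks along -z. Grip the handle across y, about 150 mm from the nose, firmly (about 40 N) so that it does not swing.
- scanner: The scanner; origin and axes as scanner_nose. From the nose: head 54 (x) x 36 (y) x 50 mm long, neck 42 x 31 x 17 mm, then the handle, 34 (x) x 26 (y) mm, to the end at 180 mm.
- holder: Fixed holder, origin centre of its underside: foot 120 (x) x 100 (y) x 12 mm with an open-topped grey pocket, 62 x 44 mm inside, 72 x 54 outside, floor 12 mm and rim 72 mm above the table. The scanner lifts straight up out of it, with 4 mm play to each side. It stands left or right of the robot's centre line, the card on the other side.
- card: Fixed pick card on a board 150 (x) x 110 (y) x 4 mm lying flat on the table, with a small steel clip (10 mm high) at its +x edge; origin centre of the underside.
- card_label (a point): Middle of the bar label (40 mm x 60 mm) on the pick card, on its upper surface, 5 mm above the table; z is up, out of the label.
- wide_bin: Fixed grey picking bin 150 mm wide (y), 170 mm deep (x), 95 mm high at the back, filled with nuts; origin centre of the underside; -x is its low front, towards the robot. Either bin may be the left one.
- wide_bin_label (a point): Middle of the bar label (40 x 60 mm) on the wide bin's sloping front, about 46 mm above the table, 55 mm in front (-x) of the bin's origin. z points out of the label: up and to the bin's front, 40 degrees from vertical; y runs along the bin's width, x up the slope. The sloping front is 62 mm long and spans the bin's width.
- narrow_bin: The other fixed bin, the same but only 85 mm wide, filled with bolts. Not to be scanned.
- tin: Loose steel tin, 66 mm diameter, 90 mm high, origin centre of its underside; between the bins.
- carton: Loose small carton 80 x 60 x 50 mm high, origin centre of its underside; on the middle of the table.
- wrench: Loose wrench lying on the table at the far left, about 20 cm long; leave alone.
- tape: Loose roll of tape lying on the table at the far right, 90 mm diameter, 24 mm high, origin centre of its underside.
Not all that is in view belongs to the job. What is shaped like the scanner but white is not meant.

How it is judged:
On the way, in this order (a step that is already met when the one before it is completed fails the run):
1. the gripped scanner is drawn clear of its holder (height (world z) of scanner_nose above 0.08 m and contact force between the fingers and scanner above 1 N and contact force between scanner and holder below 0.1 N), for 0.2 s.
2. the gripped scanner is held steady, aimed down at the middle of the card's label from 50 to 150 mm (x of card_label in the frame of scanner_nose between -0.02 and 0.02 m and y of card_label in the frame of scanner_nose between -0.02 and 0.02 m and z of card_label in the frame of scanner_nose between -0.15 and -0.05 m and angle between the z axis of scanner_nose and the z axis of card_label, either way round below 0.35 rad and contact force between the fingers and scanner above 1 N and linear speed of scanner below 0.03 m/s and angular speed of scanner below 0.2 rad/s), for 0.6 s.
At the end, for the whole second after the job is handed in: The scanner is in the fingers and touches nothing else, its nose over 60 mm above the table and 50 to 150 mm from the middle of the wide bin's label, its line of sight within 20 mm of that point in each of its x and y and within 0.4 rad of the label's normal, moving under 0.03 m/s and 0.2 rad/s (x of wide_bin_label in the frame of scanner_nose between -0.02 and 0.02 m and y of wide_bin_label in the frame of scanner_nose between -0.02 and 0.02 m and z of wide_bin_label in the frame of scanner_nose between -0.15 and -0.05 m and angle between the z axis of scanner_nose and the z axis of wide_bin_label, either way round below 0.4 rad and contact force between the fingers and scanner above 1 N and linear speed of scanner below 0.03 m/s and angular speed of scanner below 0.2 rad/s and height (world z) of scanner_nose above 0.06 m and contact force between scanner and holder below 0.1 N and contact force between scanner and card below 0.1 N and contact force between scanner and wide_bin below 0.1 N and contact force between scanner and narrow_bin below 0.1 N and contact force between scanner and tin below 0.1 N and contact force between scanner and carton below 0.1 N and contact force between scanner and wrench below 0.1 N and contact force between scanner and tape below 0.1 N); the arm keeps its last pose, push and grip.
It fails at once if the scanner touches the card or a bin (over 2 N) (contact force between scanner and card above 2 N or contact force between scanner and wide_bin above 2 N or contact force between scanner and narrow_bin above 2 N).
It fails at once if a bystander (tin, carton, wrench, tape roll) is moved over 25 mm (distance of any of tin, carton, wrench, tape from where it was at the start of the episode above 0.025 m).
It also fails if it takes over 48 s, if anything falls off the work surface, if the arm or the gripper's body presses on something with over 40 N, if the wrist force passes 120 N, or if a joint passes its speed limit or range.

## Robot

A 6-joint arm with a two-finger parallel gripper is mounted at the origin on the work surface. World frame = base frame: x ahead of the robot, y to its left, z up, the work surface at z = 0. Lengths are in m, angles in rad, forces in N, time in s.
With the tool pointing down it reaches from about 0.35 to 0.85 m from the base axis. Payload 8.1 kg.
Tool frame: the origin (TCP) lies at the centre of the arm's flange, where the gripper is bolted on; the fingertips stand 186 mm ahead of it and the grasp point (between the pads) lies 167 mm ahead of it; z points along the fingers, y is the direction in which the jaws open and shut (so a half turn about z gives the same grasp; the last joint's range is limited). The gripper opens to 93 mm and grips with 3 to 60 N. Pads are 15 mm wide; open, the fingers measure 128 mm over their backs; the gripper's body (75 mm by 188 mm) begins 65 mm behind the grasp point.
Start: joints at [-1.396, 0.13, 1.488, -0, 1.523, -0.085], TCP at [0.154, -0.58, 0.405] pointing down, gripper open.
Joint ranges: [-2.96, 2.96], [-0.89, 2.26], [0.02, 2.5], [-1.34, 4.48], [0, 2.73], [-2.66, 2.66]. Speed limits (rad/s): [2.39, 2.39, 2.79, 3.14, 3.14, 3.14].

## Interface

Orientations are given as a rotation vector (axis times angle).
In Python, from plant import robot, viewer, order gives the robot as it stands.
- The arm moves only by the tool apply_moves, never from a script. Its argument "deltas" is a list of rows, each a list of 3 entries, a list of its own where there are three numbers: the finger opening in mm, from 0 to 93, then the shift along the tool's x, y, z in mm, then the turn about the tool's z in rad. In form: [[grip, [dx, dy, dz], yaw], ...]. A call has 1 to 5 rows; each row shifts and turns the commanded pose from where the row before left it, along the tool's axes as they then stand; what a row does not reach is not made up. A row lasts 1/8 s, in which the tool goes at most 62.5 mm and 10.7 degrees, less where a joint would pass 70% of its speed; a pose out of reach is approached as far as the arm can. A call is refused whole if a number of a shift passes 62.5 or a number of a turn 0.188, either way. A call with a gripper value outside its range is refused whole. The fingers move at their own pace and stop on an object; "grip_force" is the grip in N (left out, the last holds). Time passes only in rows, so rows that do not move let the fingers close. It gives the time, the measured TCP pose, the force and the opening at its end, in the units of the state.
- robot.read_state(): the state, without advancing time (a new reading comes with each control period).
- viewer.read_camera(name): name is "scene" or "side" or "wrist"; returns the picture (480x640x3 uint8, blue, green, red); there is no depth.
- viewer.get_calibration(name): a dict with "fx", "fy", "cx", "cy" (pixels), "distortion" ([k1, k2, p1, p2, k3] as OpenCV has them; the pictures are not rectified), "R" (3x3) and "t" (3): a world point X has camera coordinates R X + t. Camera axes: x right, y down, z forward; pixel columns grow to the right and rows downward; lengths in m; the calibration is good to about 2 mm. A picture is of the moment at which its call begins: read the wrist's pose just before it. get_calibration takes no time and is no camera call; for the wrist camera it gives the pose at the moment of the call.
- order.close_job(): hands the job in, once; it reports no verdict.
The state is a dict: "t": time; "q": joint angles; "dq": joint speeds; "joint_torque": joint torques, N m; "tool_pos": TCP position; "orientation": TCP orientation; "force": force on the tool from outside, world axes, zero at the start; "wrist_torque": the same for the moment, N m; "opening": finger opening in m.
Only numpy, scipy, OpenCV 4.12 (cv2) and the standard library are available. Lean on these libraries where they do the work, as an engineer would, in place of code of your own. Each camera call takes 0.05 s, during which the arm holds its last target. There are 200 camera calls.

## Working session

There is one attempt and no reset: what is moved stays moved. The work goes in short steps, Python scripts to look and compute and a tool call to move; the robot and the scene stay as the last step left them, time stands still between calls to the robot, and variables do not carry over. Pictures are saved under pics/ and viewed, about 8 in all and at most 12, crops included, and the job is handed in when it is done.

Besides the shell and the picture viewer there is one more tool, called after "Request:" in YAML: its name, and indented under it one key for each argument. apply_moves: Moves the arm, as the interface text tells. Its arguments: {"type":"object","properties":{"deltas":{"type":"array"},"grip_force":{"type":"number"}},"required":["deltas"]}

```bash
mkdir -p pics; ls
python3 - <<'E'
from plant import robot, viewer, order
import cv2
print(robot.read_state())
for n in ("scene","side","wrist"):
    cv2.imwrite(f"pics/{n}0.png",viewer.read_camera(n)); print(n,viewer.get_calibration(n))
E
```

```text
pics
{'t': 0.0, 'q': array([-1.39639635e+00,  1.31126073e-01,  1.48926989e+00, -2.17509559e-05,
        1.52297854e+00, -8.54144311e-02]), 'dq': array([-0.00150496, -0.0002884 , -0.00165923,  0.00025061,  0.00068649,
        0.00151703]), 'joint_torque': array([ 1.73171866e-03, -5.59839678e+01, -4.91762280e+01,  7.66769866e-02,
        3.57622455e-02, -1.74238676e-04]), 'tool_pos': array([ 0.15411045, -0.57963621,  0.40371326]), 'orientation': array([-3.11335699e+00, -4.06739783e-01,  1.58493065e-04]), 'force': array([-0.2241966 ,  0.27391414,  0.1965216 ]), 'wrist_torque': array([ 0.02037049, -0.0416758 , -0.02051928]), 'opening': 0.09279953526838457}
scene {'fx': 504.0188875694134, 'fy': 504.0188875694134, 'cx': 328.10039730790436, 'cy': 246.02402539585924, 'distortion': array([-0.14495882,  0.        ,  0.        ,  0.        ,  0.        ]), 'R': array([[ 0.51256965,  0.85850618, -0.01547591],
       [ 0.71668186, -0.43768133, -0.54295687],
       [-0.47290534,  0.2672119 , -0.83961797]]), 't': array([-0.26363897, -0.31179701,  1.86854982])}
side {'fx': 532.9933451793701, 'fy': 532.9933451793701, 'cx': 312.0584017308604, 'cy': 245.7329067749434, 'distortion': array([-0.11643895,  0.        ,  0.        ,  0.        ,  0.        ]), 'R': array([[-0.97780378, -0.20848196,  0.02085774],
       [-0.1455105 ,  0.60407135, -0.78353334],
       [ 0.150753  , -0.76917689, -0.62099956]]), 't': array([0.50889594, 0.14336874, 1.34110521])}
wrist {'fx': 432.74066941334155, 'fy': 432.74066941334155, 'cx': 323.1713468939973, 'cy': 236.49929536896047, 'distortion': array([-0.07727693,  0.        ,  0.        ,  0.        ,  0.        ]), 'R': array([[ 2.56781949e-01, -9.66469211e-01, -5.43088479e-04],
       [-9.21828610e-01, -2.45090084e-01,  3.00271318e-01],
       [-2.90336089e-01, -7.66036195e-02, -9.53853679e-01]]), 't': array([-0.59978029, -0.03558   ,  0.39159278])}
```

View pics/scene0.png

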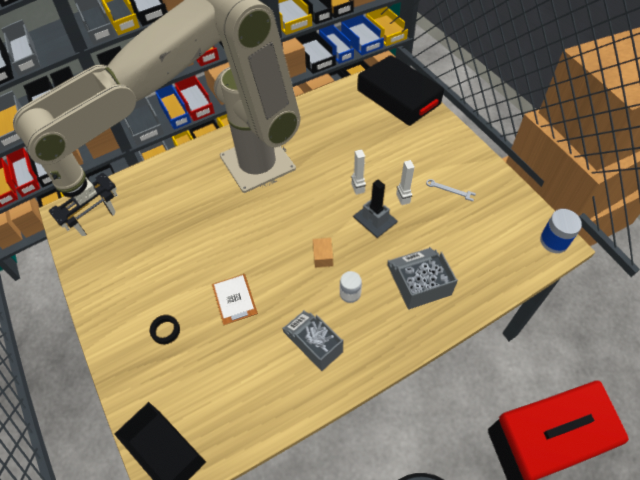

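View pics/side0.png

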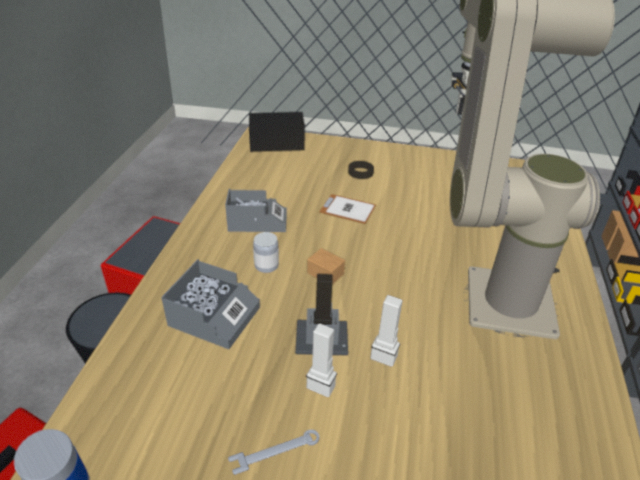

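The scene view shows the black scanner at (377,195) in its holder at (376,220). The white look-alikes are at (360,172) and (406,182). The card is at (234,298), the nut-filled wide bin at (423,275) with its label near (413,257), and the narrow bin at (313,338). In the side view the scanner is at (323,300), the wide bin's label at (235,311) and the card's label at (349,208). Candidates for the scanner: black (377,195), white (360,172), white (406,182). I choose the black one.

```bash
cat > h.py <<'E'
import numpy as np, cv2
from plant import viewer
def ray(n,px,C=None):
    C=C or viewer.get_calibration(n); K=np.array([[C['fx'],0,C['cx']],[0,C['fy'],C['cy']],[0,0,1]])
    u=cv2.undistortPoints(np.array([[px]],float),K,C['distortion'])[0,0]
    return -C['R'].T@C['t'], C['R'].T@np.array([u[0],u[1],1.])
def plane(n,px,z,C=None):
    o,d=ray(n,px,C); return o+d*(z-o[2])/d[2]
def tri(a,b):
    """closest point of two rays, and their gap (m)"""
    (o,d),(p,e)=a,b; s=np.linalg.lstsq(np.c_[d,-e],p-o,rcond=None)[0]
    A,B=o+s[0]*d,p+s[1]*e; return (A+B)/2,np.linalg.norm(A-B)
def proj(n,X,C=None):
    C=C or viewer.get_calibration(n); K=np.array([[C['fx'],0,C['cx']],[0,C['fy'],C['cy']],[0,0,1]])
    return cv2.projectPoints(np.atleast_2d(X).astype(float),cv2.Rodrigues(C['R'])[0],C['t'],K,C['distortion'])[0][:,0]
def tile(img,x,y,w=66,h=75,s=4):
    t=cv2.resize(img[y:y+h,x:x+w],None,fx=s,fy=s,interpolation=cv2.INTER_CUBIC)
    for i in range(0,w,10): cv2.putText(t,str(x+i),(i*s,8),0,.3,(0,0,255)); cv2.line(t,(i*s,9),(i*s,14),(0,0,255))
    for i in range(0,h,10): cv2.putText(t,str(y+i),(0,i*s+4),0,.3,(0,0,255)); 
    return t
E
python3 - <<'E'
from h import *
a=cv2.imread('pics/scene0.png');b=cv2.imread('pics/side0.png')
o=np.vstack([np.hstack([tile(a,346,170),tile(a,203,265),tile(a,385,235)]),np.hstack([tile(b,290,282),tile(b,316,175),tile(b,205,270)])])
cv2.imwrite('pics/tiles.png',o)
E
```

```text
(no output)
```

View pics/tiles.png

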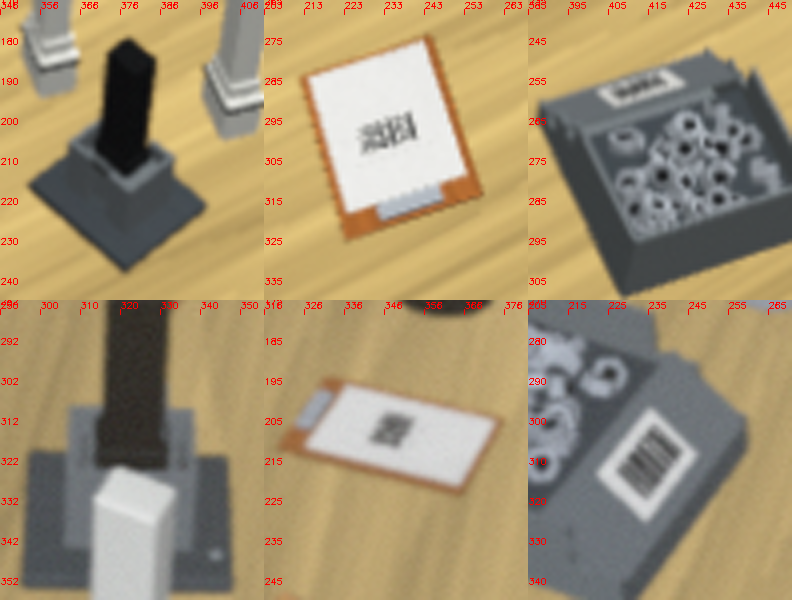

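Run:
```python
from h import *
np.set_printoptions(precision=4,suppress=True)
print('foot scene',*[plane('scene',p,.012) for p in [(352.75,216.25),(397.5,221.75),(377.5,237.75)]])
print('foot side',*[plane('side',p,.012) for p in [(297,319.5),(347.5,320.75)]])
print('top', plane('scene',(378.5,184),.192), 'top corners',*[plane('scene',p,.192) for p in [(377.75,180),(384.75,185),(372.75,185.5)]])
print('card',plane('scene',(234,298),.005),plane('side',(347.75,207.5),.005),tri(ray('scene',(234,298)),ray('side',(347.75,207.5))))
print('label',plane('scene',(413,256.75),.046),plane('side',(234.9,311),.046),tri(ray('scene',(413,256.75)),ray('side',(234.9,311))))
# label corners: cast to plane with 40deg tilt
for yaw in (0,): pass
c=[ray('side',p) for p in [(235.5,296.75),(247.5,308.75),(234.25,325.5),(222.25,313)]]
P=tri(ray('scene',(413,256.75)),ray('side',(234.9,311)))[0]; P[2]=.046
yaw=0
for k in range(5):
    n=np.array([-np.cos(yaw)*np.sin(.698),-np.sin(yaw)*np.sin(.698),np.cos(.698)])
    Q=[o+d*((P-o)@n)/(d@n) for o,d in c]
    v=Q[2]-Q[1]; yaw=np.arctan2(-v[0],v[1]) if v[1]>0 else np.arctan2(v[0],-v[1])
print(yaw,np.array(Q),[np.linalg.norm(Q[i]-Q[i-1]) for i in range(4)])
a=cv2.imread('pics/scene0.png');b=cv2.imread('pics/side0.png')
```

```text
foot scene [0.4032 0.1642 0.012 ] [0.5013 0.2809 0.012 ] [0.5201 0.1868 0.012 ]
foot side [0.5162 0.1927 0.012 ] [0.3984 0.1694 0.012 ]
top [0.4494 0.224  0.192 ] top corners [0.4347 0.2311 0.192 ] [0.4628 0.2383 0.192 ] [0.4451 0.2054 0.192 ]
card [ 0.4718 -0.3154  0.005 ] [ 0.4741 -0.3128  0.005 ] (array([ 0.4731, -0.3148,  0.0046]), np.float64(0.0028966248300781668))
label [0.6561 0.2276 0.046 ] [0.6555 0.2313 0.046 ] (array([0.6558, 0.2289, 0.0439]), np.float64(0.0013586295454163116))
-0.22420598971777886 [[0.6642 0.1979 0.0586]
 [0.6339 0.2049 0.0326]
 [0.6473 0.2637 0.0327]
 [0.6769 0.2556 0.0583]] [np.float64(0.059076291978024185), np.float64(0.040506249931628324), np.float64(0.060338382855407435), np.float64(0.03994929012368138)]
```

```bash
cat >> h.py <<'E'
def yaw(s):
    R=cv2.Rodrigues(np.array(s['orientation']))[0]; return R,np.arctan2(R[1,0],R[0,0])
def legs(R,pts):
    for a,b in zip(pts[:-1],pts[1:]): print('leg tool mm',np.round(R.T@(np.array(b)-a)*1e3,1))
E
python3 - <<'E'
from h import *
from plant import robot
np.set_printoptions(precision=4,suppress=True)
for p in [(353,190),(408,200)]: print('decoy base~',plane('scene',p,.0))
for p in [(385,357),(321,387)]: print('decoy base side~',plane('side',p,.0))
for p in [(360,153),(407,162)]: print('decoy top~ if z=.18',plane('scene',p,.18))
s=robot.read_state();R,y=yaw(s);print(y)
legs(R,[s['tool_pos'],(.42,-.30,.46),(.4523,.2226,.46)])
E
```

```text
decoy base~ [0.2986 0.232  0.    ]
decoy base~ [0.4372 0.3729 0.    ]
decoy base side~ [0.2988 0.2502 0.    ]
decoy base side~ [0.4236 0.3629 0.    ]
decoy top~ if z=.18 [0.3003 0.2528 0.18  ]
decoy top~ if z=.18 [0.4127 0.3614 0.18  ]
0.25980109405110335
leg tool mm [ 328.8 -202.1  -55.7]
leg tool mm [ 165.5 -496.8    0.7]
```

Request:
apply_moves:
  deltas:
    - [93, [47, -29, -8], 0]
    - [93, [47, -29, -8], 0]
    - [93, [47, -29, -8], 0]
    - [93, [47, -29, -8], 0]
    - [93, [47, -29, -8], 0]

```text
t: 0.78
tool_pos: [0.3449, -0.3778, 0.4448]
orientation: [-3.115, -0.407, -0.0]
force: [-0.2, -0.4, -0.0]
opening: 0.093
```

Request:
apply_moves:
  deltas:
    - [93, [47, -29, -8], 0]
    - [93, [47, -29, -8], 0]
    - [93, [16, -50, 0], 0]
    - [93, [16, -50, 0], 0]
    - [93, [16, -50, 0], 0]

```text
t: 1.4
tool_pos: [0.4276, -0.1402, 0.4604]
orientation: [-3.115, -0.407, 0.0]
force: [-0.1, 0.5, 0.3]
opening: 0.0931
```

Request:
apply_moves:
  deltas:
    - [93, [17, -50, 0], 0]
    - [93, [17, -50, 0], 0]
    - [93, [17, -50, 0], 0]
    - [93, [17, -50, 0], 0]
    - [93, [17, -50, 0], 0]

```text
t: 2.02
tool_pos: [0.4454, 0.1233, 0.4606]
orientation: [3.115, 0.407, 0.0]
force: [0.8, -0.6, 0.3]
opening: 0.0929
```

Request:
apply_moves:
  deltas:
    - [70, [16, -48, 0], 0]
    - [70, [16, -48, 0], 0]
    - [70, [0, 0, 0], 0.067]
    - [70, [0, 0, 0], 0]

```text
t: 2.52
tool_pos: [0.4518, 0.2231, 0.4602]
orientation: [3.126, 0.305, -0.002]
force: [0.2, 0.2, -0.2]
opening: 0.0702
```

Run:
```python
from h import *
from plant import robot
np.set_printoptions(precision=4,suppress=True)
s=robot.read_state();R,y=yaw(s);print(s['t'],s['tool_pos'],y,R,s['opening'])
w=viewer.read_camera('wrist');C=viewer.get_calibration('wrist')
cv2.imwrite('pics/w1.png',w)
legs(R,[s['tool_pos'],(.4523,.2226,.46)])
print(proj('wrist',[(.4523,.2226,.192)],C))
```

```text
2.525 [0.4518 0.2231 0.4602] 0.1944376520448194 [[ 0.9812  0.1932 -0.0009]
 [ 0.1932 -0.9812 -0.0005]
 [-0.001   0.0003 -1.    ]] 0.07024500307487438
leg tool mm [0.4 0.6 0.2]
[[322.4486 244.0867]]
```

View pics/w1.png

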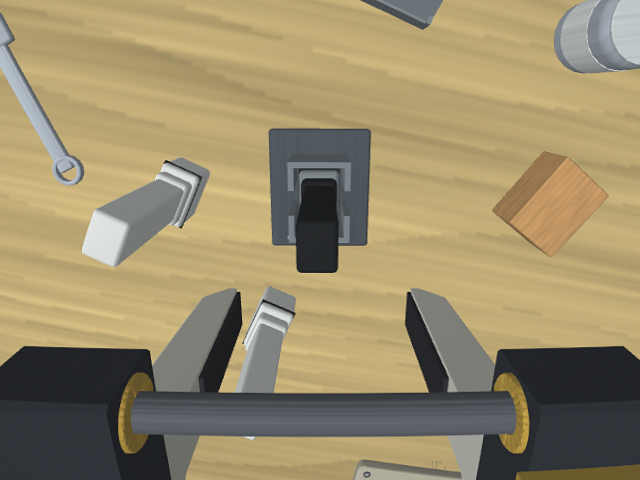

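The wrist view shows the black handle top centred near (317,245), about 5 px (3 mm) left of my estimate, and yaw aligned with the holder. The decoys are clear of the descent.

Request:
apply_moves:
  deltas:
    - [70, [0, -3, 40], 0]
    - [70, [0, 0, 40], 0]
    - [70, [0, 0, 30], 0]
    - [70, [0, 0, 21], 0]
    - [70, [0, 0, 0], 0]

```text
t: 3.2
tool_pos: [0.4508, 0.2245, 0.3279]
orientation: [3.126, 0.302, -0.006]
force: [0.4, -0.1, -0.1]
opening: 0.0701
```

Request:
apply_moves:
  deltas:
    - [15, [0, 0, 0], 0]
    - [15, [0, 0, 0], 0]
    - [15, [0, 0, 0], 0]
    - [15, [0, 0, 0], 0]
    - [15, [0, 0, 0], 0]
  grip_force: 40

```text
t: 3.82
tool_pos: [0.4514, 0.2256, 0.3299]
orientation: [-3.127, -0.303, -0.0]
force: [-0.6, 2.1, -2.2]
opening: 0.026
```

Request:
apply_moves:
  deltas:
    - [15, [0, 0, 0], 0]
    - [15, [0, 0, -5], 0]
    - [15, [0, 0, -10], 0]
    - [15, [0, 0, -15], 0]

```text
t: 4.32
tool_pos: [0.4513, 0.2255, 0.3603]
orientation: [3.127, 0.302, -0.001]
force: [0.7, 0.1, -2.3]
opening: 0.0263
```

Request:
apply_moves:
  deltas:
    - [15, [0, 0, -25], 0]
    - [15, [0, 0, -25], 0]
    - [15, [0, 0, -25], 0]
    - [15, [0, 0, -25], 0]
    - [15, [0, 0, 0], 0]

```text
t: 4.95
tool_pos: [0.4519, 0.2257, 0.4631]
orientation: [-3.125, -0.302, -0.009]
force: [-0.1, 0.1, -2.0]
opening: 0.0259
```

Request:
apply_moves:
  deltas:
    - [15, [0, 0, 0], 0]
    - [15, [-2, 13, 0], 0]
    - [15, [-4, 26, 0], 0]
    - [15, [-6, 39, 0], 0]
    - [15, [-7, 45, 0], 0]

```text
t: 5.58
tool_pos: [0.456, 0.0996, 0.4585]
orientation: [3.127, 0.304, -0.003]
force: [0.4, -0.5, -1.6]
opening: 0.026
```

Request:
apply_moves:
  deltas:
    - [15, [-7, 45, 0], 0]
    - [15, [-7, 45, 0], 0]
    - [15, [-7, 45, 0], 0]
    - [15, [-7, 45, 0], 0]
    - [15, [-7, 45, 0], 0]

```text
t: 6.2
tool_pos: [0.4643, -0.1284, 0.4587]
orientation: [-3.127, -0.302, 0.002]
force: [0.4, 0.6, -1.3]
opening: 0.0257
```

Request:
apply_moves:
  deltas:
    - [15, [-7, 45, 0], 0]
    - [15, [-7, 45, 0], 0]
    - [15, [-7, 45, 0], 0]
    - [15, [-6, 36, 0], 0]
    - [15, [-2, 14, 0], 0]

```text
t: 6.82
tool_pos: [0.471, -0.3157, 0.4582]
orientation: [-3.126, -0.299, 0.003]
force: [-0.4, 1.0, -1.1]
opening: 0.0254
```

Run:
```python
from h import *
from plant import robot
np.set_printoptions(precision=4,suppress=True)
s=robot.read_state();R,y=yaw(s);print(s['t'],s['tool_pos'],y,s['opening'])
w=viewer.read_camera('wrist');C=viewer.get_calibration('wrist')
b=viewer.read_camera('side')
cv2.imwrite('pics/w2.png',np.hstack([w[::1,120:520],b[60:360,240:640].repeat(1,0) if 0 else cv2.resize(b[40:280,240:440],(400,480))]))
legs(R,[s['tool_pos'],(.4735,-.314,.422)])
print('card in wrist',proj('wrist',[(.4735,-.314,.005)],C))
p=s['tool_pos']; print('side proj grasp,nose if straight',proj('side',[p+R[:,2]*.167,p+R[:,2]*.317]))
```

```text
6.825 [ 0.471  -0.3157  0.4582] 0.1904061786936538 0.025448043541183275
leg tool mm [ 2.8 -1.2 36.2]
card in wrist [[321.3611 183.3082]]
side proj grasp,nose if straight [[355.3367 122.2533]
 [351.9699 169.0152]]
```

View pics/w2.png

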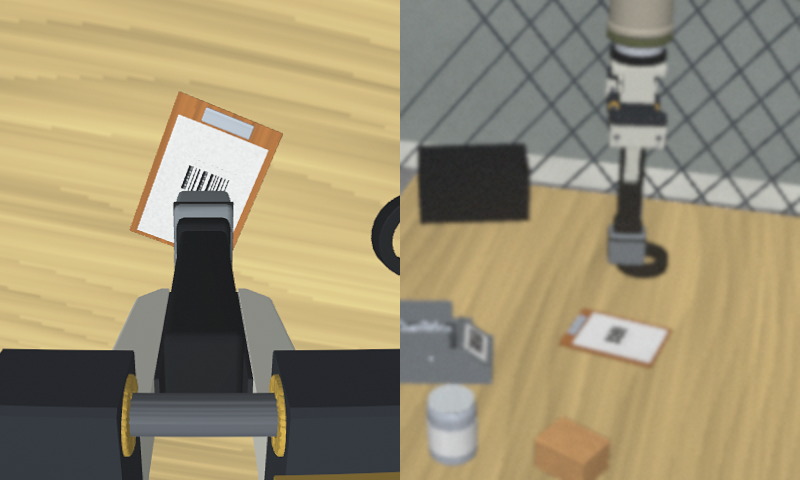

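The side view shows the scanner hanging straight, with its nose at about (353,171) against a predicted (352,169). The wrist view shows the barcode at about (325,180) against a predicted (321,183). Next I lower and hold.

Request:
apply_moves:
  deltas:
    - [15, [3, -1, 12], 0]
    - [15, [0, 0, 14], 0]
    - [15, [0, 0, 8], 0]
    - [15, [0, 0, 2], 0]
    - [15, [0, 0, 0], 0]

```text
t: 7.55
tool_pos: [0.4749, -0.3118, 0.4238]
orientation: [3.127, 0.303, 0.0]
force: [-0.1, -0.6, -2.1]
opening: 0.0259
```

Request:
apply_moves:
  deltas:
    - [15, [0, 0, 0], 0]
    - [15, [0, 0, 0], 0]
    - [15, [0, 0, 0], 0]
    - [15, [0, 0, 0], 0]
    - [15, [0, 0, 0], 0]

```text
t: 8.18
tool_pos: [0.4749, -0.312, 0.4238]
orientation: [3.127, 0.302, -0.0]
force: [-0.5, -0.4, -0.9]
opening: 0.0254
```

Request:
apply_moves:
  deltas:
    - [15, [0, 0, 0], 0]
    - [15, [0, 0, 0], 0]
    - [15, [0, 0, 0], 0]
    - [15, [0, 0, 0], 0]
    - [15, [0, 0, 0], 0]

```text
t: 8.8
tool_pos: [0.4749, -0.3119, 0.4237]
orientation: [3.127, 0.302, 0.0]
force: [-0.2, -0.5, -1.4]
opening: 0.0262
```

Request:
apply_moves:
  deltas:
    - [15, [0, 0, 0], 0]
    - [15, [0, 0, 0], 0]
    - [15, [0, 0, 0], 0]
    - [15, [0, 0, 0], 0]
    - [15, [0, 0, 0], 0]

```text
t: 9.43
tool_pos: [0.4748, -0.312, 0.4237]
orientation: [-3.127, -0.302, 0.0]
force: [-0.8, -0.0, -3.0]
opening: 0.0258
```

Run:
```python
from h import *
from plant import robot
np.set_printoptions(precision=4,suppress=True)
s=robot.read_state();R,y=yaw(s);p=s['tool_pos'];n=p+R[:,2]*.317
print(s['t'],p,y,'nose',n,'card label in nose frame',R.T@(np.array([.4735,-.314,.005])-n),s['dq'])
```

```text
9.425 [ 0.4748 -0.312   0.4237] 0.1927671452225578 nose [ 0.4748 -0.312   0.1067] card label in nose frame [-0.0017  0.0018  0.1017] [-0.0012  0.      0.001   0.0003  0.0008  0.0003]
```

Step 2 held for about 1.9 s. The moves only yaw the tool, so it always points down. I'll get the 40° tilt by pivoting the scanner in the fingers: press its head lightly against the outside of the fixed holder's rim with a softer grip, then grip firmly again.

Request:
apply_moves:
  deltas:
    - [15, [0, 0, -18], 0]
    - [15, [0, 0, -18], 0]
    - [15, [4, -13, 0], 0]
    - [15, [8, -26, 0], 0]
    - [15, [12, -39, 0], 0]

```text
t: 10.05
tool_pos: [0.4834, -0.2298, 0.4596]
orientation: [-3.127, -0.3, -0.0]
force: [0.0, -1.1, -1.1]
opening: 0.0262
```

Request:
apply_moves:
  deltas:
    - [15, [13, -43, 0], 0]
    - [15, [13, -43, 0], 0]
    - [15, [13, -43, 0], 0]
    - [15, [13, -43, 0], 0]
    - [15, [13, -43, 0], 0]

```text
t: 10.68
tool_pos: [0.5056, -0.0051, 0.4598]
orientation: [-3.127, -0.303, -0.001]
force: [1.0, -0.3, -1.7]
opening: 0.0257
```

Request:
apply_moves:
  deltas:
    - [15, [13, -43, 0], 0]
    - [15, [13, -43, 0], 0]
    - [15, [13, -43, 0], 0]
    - [15, [13, -43, 0], 0]
    - [15, [12, -39, 0], 0]

```text
t: 11.3
tool_pos: [0.5277, 0.2143, 0.4597]
orientation: [-3.127, -0.304, 0.0]
force: [-0.1, -0.6, -2.2]
opening: 0.0261
```

Request:
apply_moves:
  deltas:
    - [15, [8, -26, 0], 0]
    - [15, [0, 0, 0], 0]
    - [15, [0, 0, 0], 0]

```text
t: 11.68
tool_pos: [0.5309, 0.2391, 0.4596]
orientation: [3.127, 0.303, -0.001]
force: [-1.3, -0.3, -2.2]
opening: 0.0256
```

Run:
```python
from h import *
from plant import robot
np.set_printoptions(precision=4,suppress=True)
s=robot.read_state();R,y=yaw(s);p=s['tool_pos']
print(s['t'],p,y,s['opening'])
legs(R,[p,(.5308,.2380,.352)])
w=viewer.read_camera('wrist');C=viewer.get_calibration('wrist')
b=viewer.read_camera('side');cv2.imwrite('pics/w3.png',np.hstack([w[:,120:520],cv2.resize(b[160:400,180:380],(400,480))]))
print('side nose',proj('side',[p+R[:,2]*.317]))
```

```text
11.675 [0.5309 0.2391 0.4596] 0.1932813845231271 0.025579083495368027
leg tool mm [ -0.3   1.  107.6]
side nose [[285.6488 291.4846]]
```

View pics/w3.png

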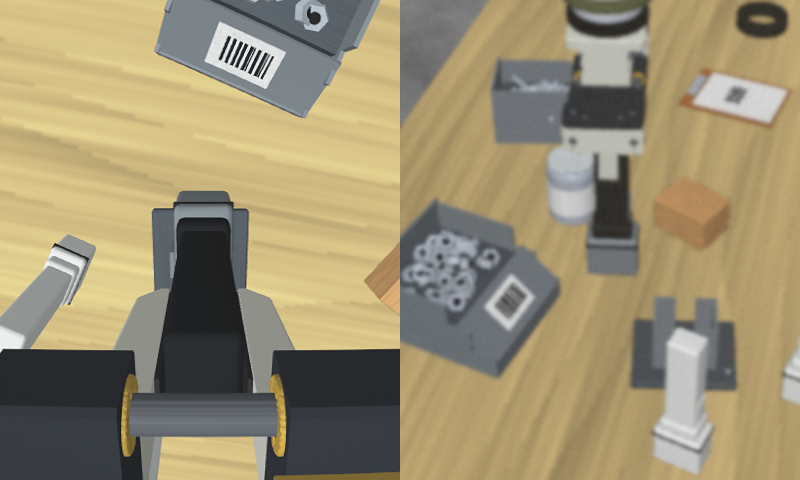

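The +x wall of the pocket is solid; only its y sides are slotted. The scanner hangs beside the holder with its nose clear. I lower it and press it against the rim.

Request:
apply_moves:
  deltas:
    - [15, [0, 0, 22], 0]
    - [15, [0, 1, 30], 0]
    - [15, [0, 0, 30], 0]
    - [15, [0, 0, 20], 0]
    - [15, [0, 0, 5], 0]

```text
t: 12.4
tool_pos: [0.5312, 0.2375, 0.3514]
orientation: [3.127, 0.301, -0.003]
force: [0.3, 0.3, -2.0]
opening: 0.0258
```

Request:
apply_moves:
  deltas:
    - [15, [0, 0, 0], 0]
    - [15, [-7, 0, 0], 0]
    - [15, [-7, 0, 0], 0]
    - [15, [-7, 0, 0], 0]
    - [15, [-7, 0, 0], 0]
  grip_force: 20

```text
t: 13.02
tool_pos: [0.5042, 0.2329, 0.3542]
orientation: [-3.126, -0.302, -0.006]
force: [4.0, 1.2, 1.6]
opening: 0.0256
```

Run:
```python
from h import *
from plant import robot
s=robot.read_state();R,y=yaw(s);p=s['tool_pos']
print(s['t'],p,y,s['opening'],s['force'],s['wrist_torque'])
h=R.T@(p-np.array([.4523,.2226,0]));print('x from holder',h*1e3)
w=viewer.read_camera('wrist');b=viewer.read_camera('side');cv2.imwrite('pics/w4.png',np.hstack([w[:,120:520],cv2.resize(b[160:400,220:420],(400,480))]))
```

```text
13.025 [0.50424249 0.23285099 0.3541903 ] 0.1927996813577822 0.02560075399491066 [4.0327111  1.1623402  1.55555721] [ 0.22746265 -1.06313128 -0.06621727]
x from holder [ 5.43488292e+01 -2.50469675e-01 -3.53977425e+02]
```

View pics/w4.png

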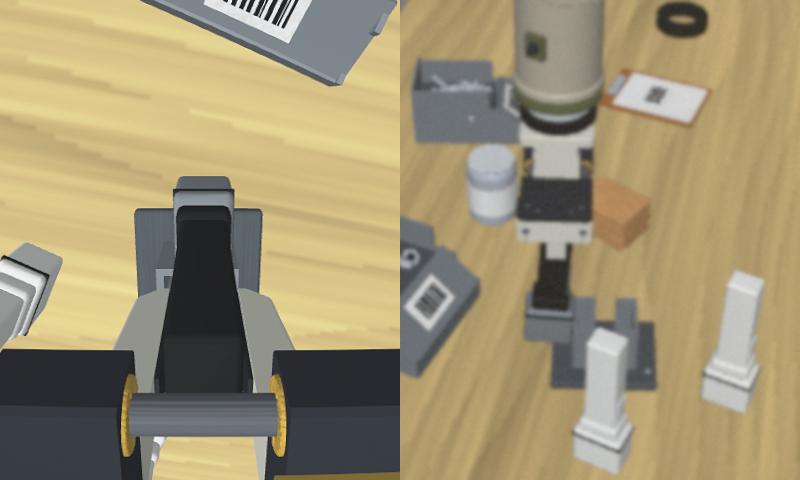

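The head is on the rim with 4 N of force and is starting to tilt the right way. I carry on.

Request:
apply_moves:
  deltas:
    - [15, [-7, 0, 0], 0]
    - [15, [-7, 0, 0], 0]
    - [15, [-7, 0, 0], 0]
    - [15, [-7, 0, 0], 0]
    - [15, [-7, 0, 0], 0]

```text
t: 13.75
tool_pos: [0.469, 0.2259, 0.3521]
orientation: [3.127, 0.302, -0.002]
force: [3.7, 1.3, -3.3]
opening: 0.0261
```

Request:
apply_moves:
  deltas:
    - [15, [-7, 0, 0], 0]
    - [15, [-7, 0, 0], 0]
    - [15, [-7, 0, 0], 0]
    - [15, [-7, 0, 0], 0]
    - [15, [-7, 0, 0], 0]

```text
t: 14.38
tool_pos: [0.4349, 0.2192, 0.3528]
orientation: [-3.127, -0.302, -0.0]
force: [3.2, 1.2, -2.5]
opening: 0.026
```

Request:
apply_moves:
  deltas:
    - [15, [0, 0, 0], 0]
    - [15, [0, 0, 0], 0]
    - [15, [0, 0, -10], 0]
    - [15, [0, 0, -20], 0]
    - [15, [0, 0, -20], 0]
  grip_force: 55

```text
t: 15.0
tool_pos: [0.435, 0.2193, 0.4032]
orientation: [3.127, 0.302, -0.004]
force: [-0.1, -0.4, -1.6]
opening: 0.0258
```

Request:
apply_moves:
  deltas:
    - [15, [0, 0, -25], 0]
    - [15, [0, 0, -25], 0]
    - [15, [0, 0, -10], 0]
    - [15, [0, 0, 0], 0]

```text
t: 15.5
tool_pos: [0.4354, 0.2194, 0.4631]
orientation: [-3.127, -0.302, -0.001]
force: [0.1, -0.3, -1.3]
opening: 0.0259
```

Run:
```python
from h import *
from plant import robot
np.set_printoptions(precision=4,suppress=True)
s=robot.read_state();R,y=yaw(s);p=s['tool_pos']
print(s['t'],p,y,s['opening'],s['force'],s['wrist_torque'])
w=viewer.read_camera('wrist');b=viewer.read_camera('side')
bt=cv2.resize(b[130:370,220:420],(400,480)); wt=w[:,120:520].copy()
g=p+R[:,2]*.167
for t in (0,25,35,45):
    t=np.radians(t); n=g+.15*(R[:,0]*np.sin(t)+R[:,2]*np.cos(t))
    q=proj('side',[n])[0]; cv2.circle(bt,(int((q[0]-220)*2),int((q[1]-130)*2)),3,(0,0,255),-1)
    q=proj('wrist',[n])[0]; print('w',q); cv2.circle(wt,(int(q[0]-120),int(q[1])),3,(0,0,255),-1)
cv2.imwrite('pics/w5.png',np.hstack([wt,bt])); cv2.imwrite('pics/w5raw.png',w); cv2.imwrite('pics/s5raw.png',b)
```

```text
15.5 [0.4354 0.2194 0.4631] 0.1928351478594207 0.025870349450513867 [ 0.0503 -0.3009 -1.253 ] [ 0.0083  0.1109 -0.0307]
w [322.1849 222.4801]
w [322.0887 132.5654]
w [322.035   95.4154]
w [321.9694  57.1449]
```

View pics/w5.png

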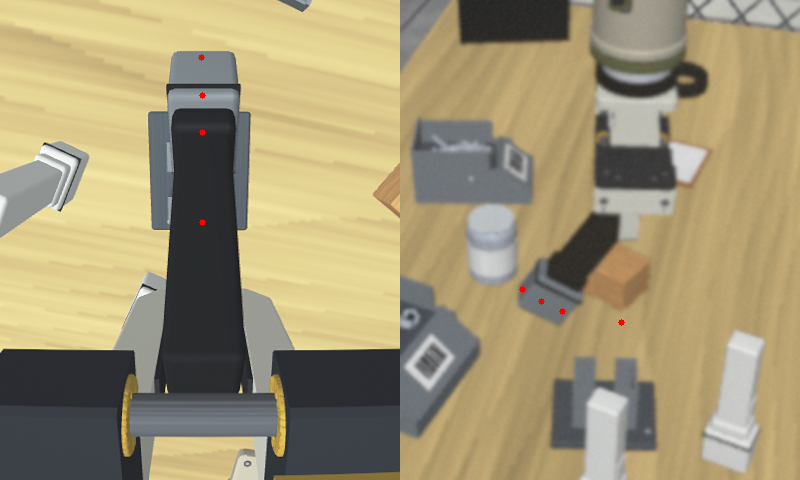

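The side view puts the nose face centre at about crop (541,303), by the 35° marker. The tilt direction is right. I refine the tilt from the wrist edge (row 52) and compute the aim.

```bash
cat >> h.py <<'E'
L=np.array([.6558,.2295,.046]); BY=-.224
def nose(p,R,th,d=.15):
    a=R[:,0]*np.sin(th)+R[:,2]*np.cos(th); return p+R[:,2]*.167+d*a, a
E
python3 - <<'E'
from h import *
from plant import robot
np.set_printoptions(precision=4,suppress=True)
s=robot.read_state();R,y=yaw(s);p=s['tool_pos'];print(p)
for t in range(30,46,2):
    th=np.radians(t); n,a=nose(p,R,th); u=R[:,0]*np.cos(th)-R[:,2]*np.sin(th)
    print(t,'upper edge wrist row',proj('wrist',[n+.027*u])[0],'step row (50mm)',proj('wrist',[n-.05*a+.027*u])[0], 'side lower corners',proj('side',[n-.027*u+.018*R[:,1]*k for k in(-1,1)]).ravel()*2-np.array([440-400,260]*2))
for t in (36,38,40):
    th=np.radians(t);c=np.array([np.cos(BY),np.sin(BY),0]);a=c*np.sin(th)-np.array([0,0,np.cos(th)])
    g=L-a*.25; P=g+np.array([0,0,.167]); print(t,'TCP target',P,'nose',L-a*.1)
    legs(R,[p,P])
E
```

```text
[0.4352 0.2193 0.4615]
30 upper edge wrist row [322.3424  74.7683] step row (50mm) [322.2849 122.5201] side lower corners [574.2497 329.3737 575.0577 306.4701]
32 upper edge wrist row [322.3324  67.0373] step row (50mm) [322.2757 117.5183] side lower corners [569.5838 327.9608 570.5046 305.0672]
34 upper edge wrist row [322.322   59.2515] step row (50mm) [322.2662 112.5699] side lower corners [564.9745 326.4278 566.0071 303.5451]
36 upper edge wrist row [322.311   51.4091] step row (50mm) [322.2563 107.6795] side lower corners [560.4263 324.7759 561.5697 301.9048]
38 upper edge wrist row [322.2996  43.5082] step row (50mm) [322.246  102.8523] side lower corners [555.9438 323.0061 557.1969 300.1476]
40 upper edge wrist row [322.2877  35.5469] step row (50mm) [322.2354  98.094 ] side lower corners [551.5316 321.1197 552.893  298.2745]
42 upper edge wrist row [322.2752  27.5237] step row (50mm) [322.2243  93.4107] side lower corners [547.194  319.1179 548.6625 296.2871]
44 upper edge wrist row [322.2622  19.4372] step row (50mm) [322.2129  88.8093] side lower corners [542.9357 317.0023 544.5099 294.1866]
36 TCP target [0.5125 0.2621 0.4153] nose [0.5985 0.2426 0.1269]
leg tool mm [ 84.2 -27.3  46.1]
38 TCP target [0.5057 0.2637 0.41  ] nose [0.5958 0.2432 0.1248]
leg tool mm [ 77.9 -30.1  51.4]
40 TCP target [0.4991 0.2652 0.4045] nose [0.5931 0.2438 0.1226]
leg tool mm [ 71.7 -32.8  56.9]
```

Request:
apply_moves:
  deltas:
    - [15, [0, 0, 0], 0.1]
    - [15, [0, 0, 0], 0.13]
    - [15, [0, 0, 0], 0.12]
    - [15, [0, 0, 0], 0.067]
    - [15, [0, 0, 0], 0]

```text
t: 16.23
tool_pos: [0.4351, 0.2192, 0.4614]
orientation: [3.121, -0.351, -0.003]
force: [0.4, 0.1, -1.9]
opening: 0.0259
```

Request:
apply_moves:
  deltas:
    - [15, [12, -11, 4], 0]
    - [15, [18, -16, 12], 0]
    - [15, [18, -16, 14], 0]
    - [15, [12, -11, 10], 0]
    - [15, [5, -5, 6], 0]

```text
t: 16.85
tool_pos: [0.5121, 0.2626, 0.415]
orientation: [3.121, -0.349, -0.003]
force: [-0.4, 0.7, -1.9]
opening: 0.0258
```

Request:
apply_moves:
  deltas:
    - [15, [0, 0, 0], 0]
    - [15, [0, 0, 0], 0]
    - [15, [0, 0, 0], 0]
    - [15, [0, 0, 0], 0]

```text
t: 17.35
tool_pos: [0.5117, 0.2623, 0.4174]
orientation: [-3.121, 0.351, -0.001]
force: [0.1, 0.8, -2.4]
opening: 0.0261
```

Run:
```python
from h import *
from plant import robot
np.set_printoptions(precision=4,suppress=True)
s=robot.read_state();R,y=yaw(s);p=s['tool_pos']
print(s['t'],p,y,s['opening'],s['force'],np.abs(s['dq']).max())
w=viewer.read_camera('wrist');Cw=viewer.get_calibration('wrist');b=viewer.read_camera('side');a=viewer.read_camera('scene')
n,ax=nose(p,R,np.radians(36)); d=L-n
u=R[:,0]*np.cos(np.radians(36))-R[:,2]*np.sin(np.radians(36))
print('label: along',d@ax,'x',d@u,'y',d@R[:,1],'nose',n)
wt=w[:,120:520].copy();bt=cv2.resize(b[190:430,170:370],(400,480))
for X in (L,n,n+.027*u):
    q=proj('wrist',[X],Cw)[0]; print(q); cv2.circle(wt,(int(q[0]-120),int(q[1])),2,(0,0,255),-1)
    q=proj('side',[X])[0]; cv2.circle(bt,(int((q[0]-170)*2),int((q[1]-190)*2)),2,(0,0,255),-1)
cv2.imwrite('pics/w6.png',np.hstack([wt,bt]))
```

```text
17.35 [0.5117 0.2623 0.4174] -0.22413143790403317 0.02612975786102721 [ 0.1157  0.7857 -2.3792] 0.003212573672759607
label: along 0.10214513876430216 x -0.0008237747811186265 y 0.00013627120171741793 nose [0.5979 0.2428 0.1291]
[322.3506  13.6006]
[322.0133  93.6876]
[321.9254  51.8619]
```

View pics/w6.png

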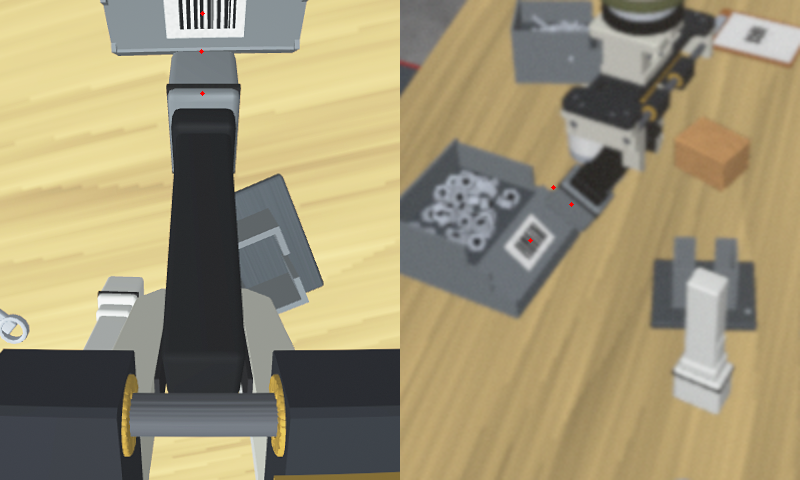

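The wrist view shows the nose's upper edge still at row 52, so the tilt has held at about 36°. The bin label spans crop columns 164–243, and the aim marker is at column 202. In the side view the marker sits on the middle of the barcode at (530,240), with the nose clear of the bin. Handing in.

```bash
python3 -c "
from plant import robot,order
s=robot.read_state();print(s['t'],abs(s['dq']).max(),s['opening']);print(order.close_job())"
```

```text
17.5 0.0038576213999470606 0.025930399419305798
the job is handed in; nothing more can be done
None
```

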